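Register the test plate in the fence corner and store it in the re-divided tray

TASK

The long metal plate lying askew on the dark registration board has to be stored in the white tray. Without lifting it, slide it over the deck into the board's corner until it sits square and flush against both fences; then pick it up from there and lay it flat in the tray's empty compartment, which is too narrow until you slide the upright divider away to make room. Leave the short plate lying where it is in its own compartment, and do not disturb the weight, the glassware, the bottles or the box standing around.

Things in the scene. Friction and masses are not known exactly. Their poses are not given: they have to be found in the camera images.
- plate: The long plate: loose flat bare aluminium plate, 90 x 50 x 8 mm, about 0.1 kg. Origin at the centre of its underside; x along its 90 mm length, y along its 50 mm width, z up. A half turn looks the same. It starts askew (up to 0.5 rad) on the deck of the board.
- board: Fixed dark registration board with two steel fences. Origin under it on the table; deck 12 mm thick (top at z = 12 mm), spanning x -105..105, y -100..90 mm in its own frame. At yaw 0 its axes are the world's; yaw varies up to 0.25 rad either way. Fences are 8 mm high above the deck and 10 mm thick. End fence: face at x = 90 mm, looking to -x, running y -80..85 mm.
- corner (a point): Inner corner where the two fence faces meet, at deck height (board 90, 75, 12 mm), axes as the board.
- gap (a point): Middle of the gap in the long fence (board 42, 75, 12 mm). The long fence has its face at board y = 75 mm, looking to -y, in two pieces: x -65..17 and x 67..90 mm. The 50 mm gap leaves room for a finger beside the plate; the deck ends 15 mm beyond the face and nothing else stands there.
- home (a point): Where the plate's origin comes when it is home in the corner, its length along board x: board (45, 50, 12) mm. Axes as the board.
- tray: Fixed white tray, outside 110 (x) x 208 (y) x 25 mm, walls and floor 4 mm, inside 102 x 200 mm. Origin at the centre of its underside; floor top at z = 4 mm, rim at 25 mm. A cross divider splits it: the compartment at the -y end (towards the board) is empty, at first too narrow for the long plate; the one at the +y end holds the short plate. Yaw up to 0.25 rad either way.
- divider (a joint): Slide in m of the tray's divider, an upright grey sheet 100 mm wide, 5 mm thick, from the tray floor to 46 mm above the table (21 mm above the rim). It slides to the tray's +y, 0 to 0.15, with about 1.5 N friction, and stays where left. At 0 its middle plane is at tray y = -80 mm, so the empty compartment is 17.5 mm + this value wide. Starts at 0 to 0.028.
- divider_top (a point): Middle of the divider's top edge, 46 mm above the table; axes as the tray.
- short_plate: The short plate: loose flat bare aluminium plate, 50 (x) x 40 (y) x 8 mm, lying in the tray's +y compartment, at tray y 50..70 mm. Origin at the centre of its underside. It stays there.
- flask: Stoppered conical glass flask, 64 mm wide at the foot, 106 mm tall, standing between board and tray. Loose, origin at the centre of its foot. Not part of the job: leave it standing where it is.
- wash_bottle: Milky plastic wash bottle, 60 mm wide, about 190 mm tall with its bent spout, towards the back. Loose, origin at the centre of its foot. Not part of the job: leave it standing where it is.
- reagent: Amber glass bottle, 56 mm wide, 120 mm tall, towards the back. Loose, origin at the centre of its foot. Not part of the job: leave it standing where it is.
- beaker: Open glass beaker, 60 mm wide, 70 mm tall, near the robot. Loose, origin at the centre of its foot. Not part of the job: leave it standing where it is.
- jar: Small closed glass jar, 40 mm wide, 50 mm tall, to the right of the board. Loose, origin at the centre of its foot. Not part of the job: leave it standing where it is.
- wipes: Cardboard box of wipes, 110 x 70 x 60 mm, to the left of the tray. Loose, origin at the centre of its foot. Not part of the job: leave it standing where it is.
- weight: Brass calibration weight, 24 mm wide, 32 mm tall, standing on the deck of the board, on the open side, far from the fences (about board x -90, y -85 mm). Loose, origin at the centre of its foot. Not part of the job: leave it standing where it is.
There are look-alikes about, which are no part of the job. What is shaped like the tray but purple is not meant. Leave any blue look-alike of the plate alone.

How it is judged:
On the way:
1. the long plate lies flat on the deck, square and flush in the board's corner (within 2 mm of both fences and 0.035 rad) (x of plate in the frame of board between 0.043 and 0.047 m and y of plate in the frame of board between 0.048 and 0.052 m and z of plate in the frame of board below 0.015 m and angle between the x axis of plate and the x axis of board, either way round below 0.035 rad and linear speed of plate below 0.01 m/s), for 0.2 s.
At the end, for the whole second after the job is handed in: The long plate lies flat (within 0.06 rad) on the tray's floor (underside within 3 mm of it), between the -y end wall and the divider; the short plate lies flat on the floor on the divider's other side; both plates and the divider are at rest (z of each of plate, short_plate in the frame of tray below 0.007 m and angle between each of plate, short_plate's own z axis and vertical below 0.06 rad and x of plate in the frame of tray between -0.03 and 0.03 m and y of plate in the frame of tray above -0.08 m and y of plate in the frame of divider_top below -0.024 m and y of short_plate in the frame of divider_top above 0.02 m and linear speed of each of plate, short_plate below 0.01 m/s and velocity of joint divider between -0.005 and 0.005 m/s); the robot touches nothing.
It fails at once if the long plate was lifted more than 10 mm off the deck while still more than 20 mm short of the long fence (z of plate in the frame of board above 0.022 m and y of plate in the frame of board below 0.03 m).
It fails at once if the short plate was moved by more than 15 mm (distance of short_plate from where it was at the start of the episode above 0.015 m).
It fails at once if the weight on the board was moved by more than 10 mm or tipped (distance of weight from where it was at the start of the episode above 0.01 m or angle between weight's own z axis and vertical above 0.35 rad).
It fails at once if the flask, beaker or jar was moved by more than 20 mm or tipped (distance of any of flask, beaker, jar from where it was at the start of the episode above 0.02 m or angle between any of flask, beaker, jar's own z axis and vertical above 0.35 rad).
It fails at once if the wash bottle, amber bottle or box of wipes was moved by more than 20 mm or tipped (distance of any of wash_bottle, reagent, wipes from where it was at the start of the episode above 0.02 m or angle between any of wash_bottle, reagent, wipes's own z axis and vertical above 0.35 rad).
It also fails if it takes over 64 s, if anything falls off the work surface, if the arm or the gripper's body presses on something with over 40 N, if the wrist force passes 120 N, or if a joint passes its speed limit or range.

ROBOT

A 6-joint arm with a two-finger parallel gripper is mounted at the origin on the work surface. World frame = base frame: x ahead of the robot, y to its left, z up, the work surface at z = 0. Lengths are in m, angles in rad, forces in N, time in s.
With the tool pointing down it reaches from about 0.375 to 0.9 m from the base axis. Payload 3.1 kg.
Tool frame: the origin (TCP) lies at the very end of the fingers, on their centre line; the grasp point (between the pads) lies 19 mm behind it; z points along the fingers, y is the line along which they close (so a half turn about z gives the same grasp; the last joint's range is limited). The gripper opens to 87 mm and grips with 3 to 60 N. Pads are 19 mm wide; open, the fingers measure 117 mm over their backs; the gripper's body (75 mm by 190 mm) begins 51 mm behind the grasp point.
Start: joints at [-1.371, 0.527, 1.433, -0, 1.181, -0.178], TCP at [0.231, -0.581, 0.223] pointing down, gripper open.
Joint ranges: [-3.08, 3.08], [-0.75, 2.2], [0.22, 2.44], [-1.43, 4.57], [0, 2.65], [-2.85, 2.85]. Speed limits (rad/s): [2.79, 2.79, 3.14, 3.14, 3.14, 3.14].

INTERFACE

Orientations are given as a unit quaternion [x, y, z, w].
In Python, from rig import robot gives the robot as it stands. The module is installed in compiled form; this text tells all that it offers.
- The arm moves only by the tool play_rows, never from a script. Its argument "steps" is one flat list of numbers, 5 for each row, row after row: the opening, from -1 (shut) to 1 (fully open), then the shift along the tool's x, y, z as a fraction of full scale, then the turn about the tool's z as a fraction of full scale. In form: [claw, tx, ty, tz, twist, claw, tx, ty, tz, twist, ...]. A call has exactly 10 rows; each row shifts and turns the commanded pose from where the row before left it, along the tool's axes as they then stand; what a row does not reach is not made up. Full scale, the value 1, is 0.03 m for a shift and 0.1 rad for a turn. A row lasts 1/10 s, in which the tool goes at most 50 mm and 8.59 degrees, less where a joint would pass 70% of its speed; a pose out of reach is approached as far as the arm can. A call with a number of a shift or a turn outside -1 to 1 is refused whole. A call with a gripper value outside its range is refused whole. The fingers move at their own pace and stop on an object; "grip_force" is the grip in N (left out, the last holds). Time passes only in rows, so rows that do not move let the fingers close, or fill a call up. It gives the time, the measured TCP pose, the force, the opening and the grip force at its end, in the units of the state.
- robot.get_obs(): the state, without advancing time (a new reading comes with each control period).
- robot.camera(name): name is "side" or "top" or "wrist"; returns a dict with "image" (480x640x3 uint8, red, green, blue), "mtx" (3x3 intrinsics, pixels), "rvec" (rotation vector, rad) and "tvec" (3), from world to camera coordinates, as OpenCV has them. Camera axes: x right, y down, z forward; pixel columns grow to the right and rows downward; lengths in m; the calibration is good to about 2 mm. The wrist camera is an equidistant fisheye: a pixel r from the principal point sees the ray r / f radians off the axis. A picture is of the moment at which its call begins. There is no depth.
- robot.hand_in(): hands the job in; it is judged then, once.
The state is a dict: "time": time; "q": joint angles; "joint_velocities": joint speeds; "joint_torque": joint torques, N m; "position": TCP position; "tool_rot": TCP orientation; "ft_force": force on the tool from outside, world axes, zero at the start; "moment": the same for the moment, N m; "grip_width": finger opening in m; "grip_force": force on a finger pad.
Only numpy, scipy, OpenCV 4.12 (cv2) and the standard library are available. Lean on these libraries where they do the work, as an engineer would, in place of code of your own. Each camera call takes 0.05 s, during which the arm holds its last target. There are 200 camera calls.

## Working session

There is one attempt and no reset: what is moved stays moved. The work goes in short steps, Python scripts to look and compute and a tool call to move; the robot and the scene stay as the last step left them, time stands still between calls to the robot, and variables do not carry over. Pictures are saved under pics/ and viewed, at most 10 in all, crops included, and the job is handed in when it is done.

Besides the shell and the picture viewer there is one more tool, called after "Call:" as name(argument=value, ...) on one line, values as JSON. play_rows: Moves the arm, as the interface text tells. Shift numbers are shares of 0.03 m and turn numbers shares of 0.1 rad, none past 1 either way. Its arguments: {"type":"object","properties":{"steps":{"type":"array"},"grip_force":{"type":"number"}},"required":["steps"]}

```bash
mkdir -p pics
python3 - <<'E'
from rig import robot
import cv2,pickle
d={}
for n in("top","side"):
    c=robot.camera(n);d[n]=c;cv2.imwrite(f"pics/{n}0.png",c["image"][:,:,::-1]);print(n,c["mtx"],c["rvec"],c["tvec"])
pickle.dump(d,open("c0.pkl","wb"))
print(robot.get_obs())
E
```

```text
top [[590.41693264   0.         325.36982355]
 [  0.         590.41693264 241.06066774]
 [  0.           0.           1.        ]] [ 2.12735531 -2.14536577  0.15271686] [0.02320102 0.51129493 1.2485145 ]
side [[445.5609683    0.         315.07905863]
 [  0.         445.5609683  242.58883984]
 [  0.           0.           1.        ]] [ 0.6143401  -2.48546733  1.34438792] [0.46343079 0.15224746 0.93469591]
{'time': 0.1, 'q': array([-1.37148341e+00,  5.28336510e-01,  1.43378463e+00, -2.61553561e-05,
        1.18137967e+00, -1.78518432e-01]), 'joint_velocities': array([-0.00050395, -0.00222184, -0.00342031, -0.00030668,  0.00100312,
       -0.00046624]), 'joint_torque': array([-1.10897785e-03, -4.40985417e+01, -1.77151233e+01,  6.35217852e-02,
        5.33868000e-02, -4.18219111e-05]), 'position': array([ 0.23044324, -0.58025701,  0.2216887 ]), 'tool_rot': array([ 9.82207061e-01,  1.87798775e-01, -2.20127606e-05, -9.53900035e-04]), 'ft_force': array([-0.32424956,  0.74728028, -0.27339287]), 'moment': array([-0.01591037,  0.03774989,  0.03891811]), 'grip_force': 0.0, 'grip_width': 0.08734252709065715}
```

View pics/top0.png

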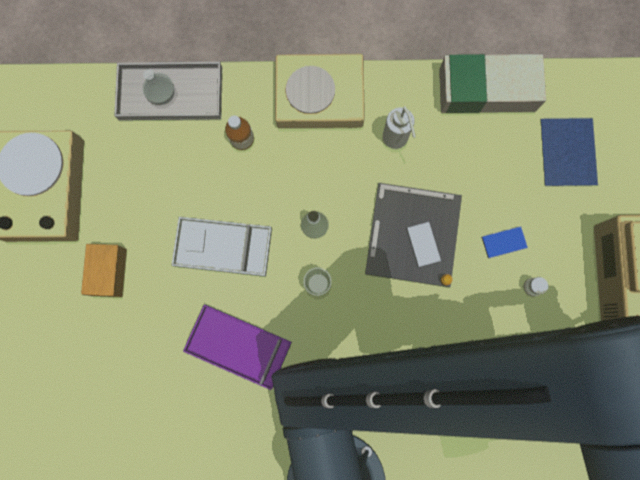

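View pics/side0.png

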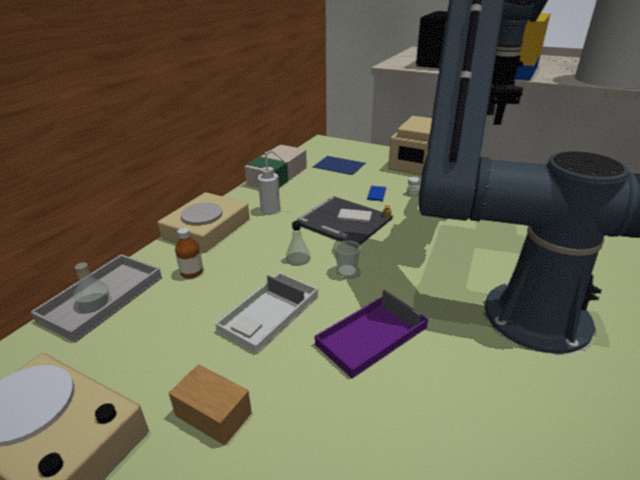

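The top view has image up as world +x and image left as +y. Candidates for the plate:
- Light grey plate on the dark board at (424,244). It matches the description, so I choose it.
- Blue look-alike at (505,242), not meant.
- Short plate in the tray at (195,241), which stays put.

For the tray, the white one at (222,247) is the right one. The purple (238,346) and grey (170,91) ones are not meant.

Run:
```python
import cv2,pickle
d=pickle.load(open("c0.pkl","rb"));im=d["top"]["image"][:,:,::-1]
cv2.imwrite("pics/b.png",cv2.resize(im[175:295,350:475],(750,600)[:2] and (625,600),interpolation=cv2.INTER_CUBIC))
cv2.imwrite("pics/t.png",cv2.resize(im[205:285,165:285],(780,520),interpolation=cv2.INTER_CUBIC))
```

```text
(no output)
```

View pics/b.png

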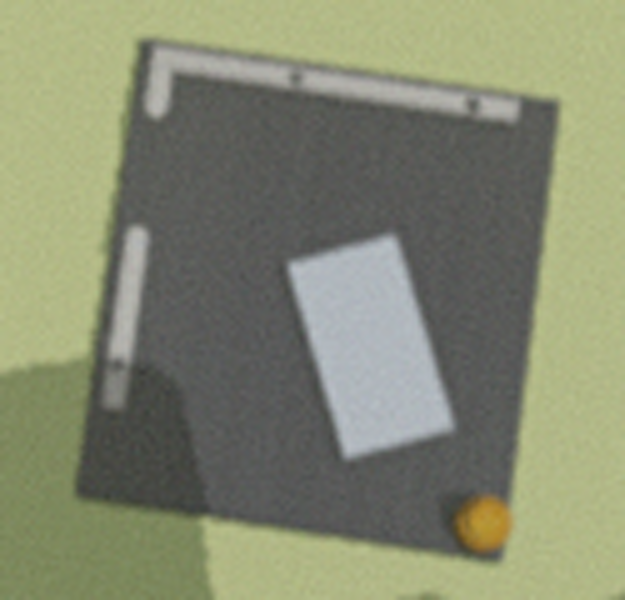

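View pics/t.png

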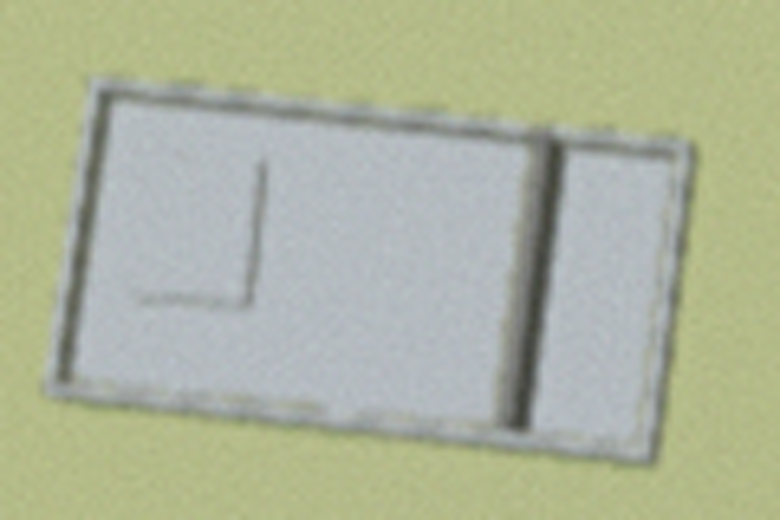

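Board crop (5x):
- Deck corners (142,40), (558,100), (502,560), (78,495).
- Plate corners (287,262), (397,234), (455,430), (346,461).
- Weight at (482,523).

Tray crop (6.5x):
- Rim corners (92,78), (694,142), (655,465), (45,395).
- Divider top edge from about (541,140) to (510,422).
- Short plate's edges at x≈255 and y≈300.

```bash
cat > h.py <<'E'
import numpy as np,cv2,pickle
from scipy.spatial.transform import Rotation as Rt
d=pickle.load(open("c0.pkl","rb"))
def w(c,px,z):
    px=np.atleast_2d(px).astype(float); R=cv2.Rodrigues(c["rvec"])[0]
    n=np.c_[px,np.ones(len(px))]@np.linalg.inv(c["mtx"]).T@R; o=-R.T@c["tvec"]
    return o[:2]+n[:,:2]*((z-o[2])/n[:,2])[:,None]
def fit(m,p):
    m,p=np.array(m,float),np.array(p);mc,pc=m.mean(0),p.mean(0)
    a=m-mc;b=p-pc
    th=np.arctan2((a[:,0]*b[:,1]-a[:,1]*b[:,0]).sum(),(a*b).sum())
    R=np.array([[np.cos(th),-np.sin(th)],[np.sin(th),np.cos(th)]])
    t=pc-R@mc; return t,th,R,np.round((p-(m@R.T+t))*1e3,1).tolist()
E
python3 - <<'E'
from h import *
c=d["top"]
B=lambda l:350+(np.array(l)[:,0]+.5)/5-.5,
def cr(l,x0,y0,s): l=np.array(l,float);return (l+.5)/s-.5+[x0,y0]
b=fit([(.105,.09),(.105,-.1),(-.105,-.1),(-.105,.09)],w(c,cr([(142,40),(558,100),(502,560),(78,495)],350,175,5),.012));print("board",b)
p=fit([(.045,.025),(.045,-.025),(-.045,-.025),(-.045,.025)],w(c,cr([(287,262),(397,234),(455,430),(346,461)],350,175,5),.020));print("plate",p,(p[0]-b[0])@b[2],p[1]-b[1])
t=fit([(.055,.104),(.055,-.104),(-.055,-.104),(-.055,.104)],w(c,cr([(92,78),(694,142),(655,465),(45,395)],165,205,6.5),.025));print("tray",t)
dv=w(c,cr([(541,140),(510,422)],165,205,6.5),.046);print("div in tray",(dv-t[0])@t[2])
f=lambda q,z:w(c,[q],z)[0]
print("weight",(f((350+482/5,175+523/5),.02)-b[0])@b[2])
print("flask",f((313,216),.106),"beaker",f((317,280),.07),"jar",f((537,285),.05))
print("short",(w(c,cr([(258,225),(200,300)],165,205,6.5),.008)-t[0])@t[2])
print("corner",b[0]+b[2]@[.09,.075],"home",b[0]+b[2]@[.045,.05],"gap",b[0]+b[2]@[.042,.075])
pickle.dump(dict(b=b,p=p,t=t),open("fit.pkl","wb"))
E
```

```text
board (array([ 0.53108758, -0.17260586]), np.float64(-0.15907454825582365), array([[ 0.9873743 ,  0.15840451],
       [-0.15840451,  0.9873743 ]]), [[-0.6, -0.5], [-0.3, 0.7], [0.4, 0.8], [0.5, -1.1]])
plate (array([ 0.50624198, -0.19835279]), np.float64(0.25370199089589146), array([[ 0.9679899 , -0.25098916],
       [ 0.25098916,  0.9679899 ]]), [[0.9, 0.5], [0.5, -0.2], [-0.3, -0.1], [-1.0, -0.2]]) [-0.02045347 -0.02935752] 0.4127765391517151
tray (array([0.50494164, 0.24816466]), np.float64(-0.11849418388832787), array([[ 0.99298777,  0.11821708],
       [-0.11821708,  0.99298777]]), [[0.1, 0.3], [0.4, 0.2], [-0.7, -0.4], [0.2, -0.1]])
div in tray [[ 0.04695648 -0.055158  ]
 [-0.04847608 -0.05734649]]
weight [-0.09158505 -0.08804346]
flask [0.55419627 0.04354773] beaker [0.42384652 0.03684119] jar [ 0.41093215 -0.43128821]
short [[ 0.01302961  0.04439222]
 [-0.01501442  0.06056276]]
corner [ 0.6318316  -0.11280919] home [ 0.58343965 -0.13036534] gap [ 0.58443764 -0.10520577]
```

```bash
cat >> h.py <<'E'
F=pickle.load(open("fit.pkl","rb")) if __import__("os").path.exists("fit.pkl") else None
def go(x,y,z,hd,cam=False):
    from rig import robot
    o=robot.get_obs();p=o["position"];R=Rt.from_quat(o["tool_rot"]).as_matrix()
    h=np.arctan2(R[1,0],R[0,0]);dh=(hd-h+np.pi)%(2*np.pi)-np.pi
    # shift in tool axes once the turn is made
    c,s=np.cos(hd),np.sin(hd);D=np.array([x,y,z])-p
    print("t",round(o["time"],2),"p",p.round(4),"h",round(h,4),"F",o["ft_force"].round(1),"w",round(o["grip_width"],4))
    print(" twist",round(-dh/.1,2),"| units x y z",(np.array([c*D[0]+s*D[1],s*D[0]-c*D[1],-D[2]])/.03).round(2),"tilt",np.round(R[2],4))
def at(fr,x,y): return F[fr][0]+F[fr][2]@np.array([x,y])
E
python3 - <<'E'
from h import *
go(*at("t",0,-.092),.2,F["t"][1]+np.pi/2)
E
```

```text
t 0.1 p [ 0.2304 -0.5803  0.2217] h 0.3778 F [-0.3  0.7 -0.3] w 0.0873
 twist -10.74 | units x y z [25.44  5.82  0.72] tilt [ 3.0e-04 -1.9e-03 -1.0e+00]
```

Call:
play_rows(steps=[-1,0,0,0,-1,-1,0,0,0,-1,-1,0,0,0,-1,-1,0,0,0,-1,-1,0,0,0,-1,-1,0,0,0,-1,-1,0,0,0,-1,-1,0,0,0,-1,-1,0,0,0,-1,-1,0,0,0,-0.75], grip_force=20)

```text
time: 1.1
position: [0.2305, -0.5805, 0.222]
tool_rot: [0.779, 0.627, 0.0, -0.001]
ft_force: [0.5, -0.2, 0.2]
grip_width: 0.0149
grip_force: 0.0
```

Run:
```python
from h import *
go(*at("t",0,-.088),.1,F["t"][1]+np.pi/2)
```

```text
t 1.1 p [ 0.2305 -0.5805  0.222 ] h 1.3563 F [ 0.5 -0.2  0.2] w 0.0149
 twist -0.96 | units x y z [25.58  5.82  4.07] tilt [ 1.2e-03 -5.0e-04 -1.0e+00]
```

Call:
play_rows(steps=[-1,0,0.5,0,-0.96,-1,1,0.5,0,0,-1,1,0.5,0,0,-1,1,0.5,0,0,-1,1,0.5,0,0,-1,1,0.5,0,0,-1,1,0.5,0,0,-1,1,0.5,0,0,-1,1,0.5,0,0,-1,1,0.5,0,0])

```text
time: 2.1
position: [0.4125, -0.3311, 0.2222]
tool_rot: [0.749, 0.663, 0.0, -0.0]
ft_force: [-0.1, 1.1, 0.3]
grip_width: 0.0004
grip_force: 0.0
```

Call:
play_rows(steps=[-1,1,0.08,0,0,-1,1,0.08,0,0,-1,1,0.08,0,0,-1,1,0.08,0,0,-1,1,0.08,0,0,-1,1,0.08,0,0,-1,1,0.08,0,0,-1,1,0.08,0,0,-1,1,0.08,0,0,-1,1,0.08,0,0])

```text
time: 3.1
position: [0.4722, -0.0364, 0.2223]
tool_rot: [0.749, 0.663, -0.0, -0.0]
ft_force: [0.2, -0.6, 0.0]
grip_width: 0.0004
grip_force: 0.0
```

Run:
```python
from h import *
go(*at("t",0,-.086),.032,F["t"][1]+np.pi/2)
```

```text
t 3.1 p [ 0.4722 -0.0364  0.2223] h 1.4487 F [ 0.2 -0.6  0. ] w 0.0004
 twist -0.04 | units x y z [ 6.68 -0.04  6.34] tilt [ 2.e-04 -7.e-04 -1.e+00]
```

Call:
play_rows(steps=[-1,0.95,0,0,0,-1,0.95,0,0,0,-1,0.95,0,0,0,-1,0.95,0,0,0,-1,0.95,0,0,0,-1,0.95,0,0,0,-1,0.95,0,0,0,-1,0,0,1,0,-1,0,0,1,0,-1,0,0,1,0])

```text
time: 4.1
position: [0.4966, 0.1608, 0.1316]
tool_rot: [0.749, 0.663, 0.0, 0.0]
ft_force: [0.8, 0.1, -0.6]
grip_width: 0.0007
grip_force: 0.0
```

Call:
play_rows(steps=[-1,0,0,1,0,-1,0,0,1,0,-1,0,0,0.8,0,-1,0,0,0.5,0,-1,0,0,0,0,-1,0.2,0,0,0,-1,0.2,0,0,0,-1,0.2,0,0,0,-1,0.2,0,0,0,-1,0.2,0,0,0])

```text
time: 5.1
position: [0.501, 0.1907, 0.0343]
tool_rot: [0.749, 0.663, 0.001, 0.001]
ft_force: [0.2, -2.6, 0.9]
grip_width: 0.0005
grip_force: 0.8
```

Run:
```python
from h import *
go(*at("t",0,-.010),.032,F["t"][1]+np.pi/2)
```

```text
t 5.1 p [0.501  0.1907 0.0343] h 1.4494 F [ 0.2 -2.6  0.9] w 0.0005
 twist -0.03 | units x y z [ 1.59 -0.09  0.08] tilt [ 1.0e-04  1.7e-03 -1.0e+00]
```

Call:
play_rows(steps=[-1,0.25,0,0,0,-1,0.25,0,0,0,-1,0.25,0,0,0,-1,0.25,0,0,0,-1,0.25,0,0,0,-1,0.25,0,0,0,-1,0.1,0,0,0,-1,0,0,0,0,-1,-0.4,0,0,0,-1,-0.4,0,-0.5,0])

```text
time: 6.1
position: [0.5013, 0.2129, 0.047]
tool_rot: [0.749, 0.663, -0.002, -0.001]
ft_force: [0.3, -0.3, -0.2]
grip_width: 0.0001
grip_force: 0.0
```

Call:
play_rows(steps=[-1,0,0,-1,0,-1,0,0,-1,0,-1,0,0,-1,0,-1,0,0,-1,0,-1,0,0,-1,0,1,-1,0,0,1,1,-1,0,0,1,1,-1,0,0,1,1,-1,0,0,1,1,-1,0,0,1])

```text
time: 7.1
position: [0.4553, 0.0712, 0.1984]
tool_rot: [0.891, 0.455, -0.0, -0.0]
ft_force: [0.6, -0.6, 0.6]
grip_width: 0.0325
grip_force: 0.0
```

Run:
```python
from h import *
go(*F["p"][0],.15,F["p"][1])
```

```text
t 7.1 p [0.4553 0.0712 0.1984] h 0.9437 F [ 0.6 -0.6  0.6] w 0.0325
 twist 6.9 | units x y z [-0.61  9.12  1.61] tilt [-2.e-04 -3.e-04 -1.e+00]
```

Call:
play_rows(steps=[1,0,0,0,1,1,0,0,0,1,1,0,0,0,1,1,0,0,0,1,1,0,0,0,1,1,0,0,0,1,1,0,0,0,0.9,1,0,1,0,0,1,0,1,0,0,1,0,1,0,0])

```text
time: 8.1
position: [0.4785, -0.0153, 0.1983]
tool_rot: [0.992, 0.129, -0.0, -0.0]
ft_force: [0.3, 0.5, 0.2]
grip_width: 0.0867
grip_force: 0.0
```

Call:
play_rows(steps=[1,-0.1,1,0,0,1,-0.1,1,0,0,1,-0.1,1,0,0,1,-0.1,1,0,0,1,-0.1,1,0,0,1,-0.1,1,0,0,1,0,0.12,1,0,1,0,0,1,0,1,0,0,1,0,1,0,0,0,0])

```text
time: 9.1
position: [0.505, -0.1949, 0.1049]
tool_rot: [0.992, 0.128, -0.004, -0.003]
ft_force: [-0.2, -0.1, 0.5]
grip_width: 0.0868
grip_force: 0.0
```

Run:
```python
from h import *
from rig import robot
go(*F["p"][0],.016,F["p"][1])
c=robot.camera("top");im=c["image"][:,:,::-1]
a=cv2.resize(im[175:295,165:485],(800,300),interpolation=cv2.INTER_CUBIC)
b=cv2.resize(robot.camera("wrist")["image"][:,:,::-1],(400,300))
s=cv2.resize(robot.camera("side")["image"][180:360,200:440,::-1],(400,300))
cv2.imwrite("pics/m1.png",np.vstack([a,np.hstack([b,s])]))
```

```text
t 9.1 p [ 0.505  -0.1949  0.1049] h 0.2574 F [-0.2 -0.1  0.5] w 0.0868
 twist 0.04 | units x y z [0.01 0.12 2.96] tilt [-0.0068 -0.0075 -0.9999]
```

View pics/m1.png

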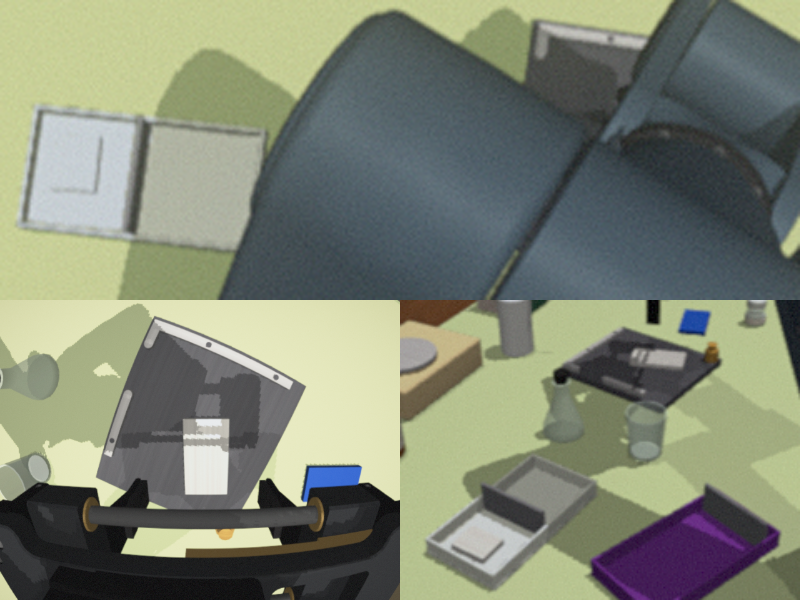

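The divider has moved to mid-tray (strip at (137,175)) and everything is still standing. The wrist view shows the grey plate at (206,456), centred between the fingers. Next I descend and grip it gently.

Call:
play_rows(steps=[1,0,0.1,0.8,0,1,0,0,0.8,0,1,0,0,0.7,0,1,0,0,0.4,0,1,0,0,0.2,0,1,0,0,0.08,0,0.3,0,0,0,0,0,0,0,0,0,-0.3,0,0,0,0,-0.6,0,0,0,0], grip_force=8)

```text
time: 10.25
position: [0.5099, -0.1991, 0.0197]
tool_rot: [0.992, 0.129, 0.0, 0.0]
ft_force: [0.2, 0.1, 0.1]
grip_width: 0.0626
grip_force: 0.0
```

Run:
```python
from h import *
go(*at("b",.035,.040),.0145,F["b"][1])
```

```text
t 10.25 p [ 0.5099 -0.1991  0.0197] h 0.2588 F [0.2 0.1 0.1] w 0.0626
 twist 4.18 | units x y z [ 1.72 -2.32  0.17] tilt [ 7.e-04  7.e-04 -1.e+00]
```

Call:
play_rows(steps=[0.3,0,0,0.1,0,0.3,0,0,0.06,0,-0.2,0,0,0,0,-0.5,0,0,0,0,-1,0,0,0,0,-1,0,0,0,0,-1,0,0,0,0,-1,0,0,0,0,-1,0,0,0,0,-1,0,0,0,0], grip_force=8)

```text
time: 11.25
position: [0.5096, -0.199, 0.0144]
tool_rot: [0.992, 0.129, -0.0, -0.0]
ft_force: [0.3, -0.1, -2.3]
grip_width: 0.0501
grip_force: 8.0
```

Run:
```python
from h import *
go(*at("b",.035,.040),.0145,F["b"][1])
```

```text
t 11.25 p [ 0.5096 -0.199   0.0144] h 0.2588 F [ 0.3 -0.1 -2.3] w 0.0501
 twist 4.18 | units x y z [ 1.73 -2.31 -0.  ] tilt [-0. -0. -1.]
```

Call:
play_rows(steps=[-1,0,0,0,0.6,-1,0,0,0,0.6,-1,0,0,0,0.6,-1,0,0,0,0.6,-1,0,0,0,0.6,-1,0,0,0,0.6,-1,0,0,0,0.58,-1,0.2,-0.2,0,0,-1,0.3,-0.4,0,0,-1,0.2,-0.3,0,0])

```text
time: 12.25
position: [0.5361, -0.1748, 0.0145]
tool_rot: [0.997, -0.079, 0.001, 0.0]
ft_force: [0.3, -0.4, -1.5]
grip_width: 0.0497
grip_force: 8.0
```

Run:
```python
from h import *
go(*at("b",.040,.045),.0145,F["b"][1])
```

```text
t 12.25 p [ 0.5361 -0.1748  0.0145] h -0.1581 F [ 0.3 -0.4 -1.5] w 0.0497
 twist 0.01 | units x y z [ 1.16 -1.55 -0.  ] tilt [ 1.1e-03  1.0e-04 -1.0e+00]
```

Call:
play_rows(steps=[-1,0.2,-0.3,0,0,-1,0.3,-0.3,0,0,-1,0.3,-0.3,0,0,-1,0.2,-0.3,0,0,-1,0.1,-0.2,0,0,-1,0,-0.1,0,0,-1,0,-0.1,0,0,-1,0,0,0,0,-1,0,0,0,0,-1,0,0,0,0])

```text
time: 13.25
position: [0.5746, -0.1338, 0.0144]
tool_rot: [0.997, -0.08, -0.0, -0.0]
ft_force: [-0.9, -0.3, -1.7]
grip_width: 0.0498
grip_force: 8.0
```

Run:
```python
from h import *
go(*at("b",.0485,.050),.0145,F["b"][1])
```

```text
t 13.25 p [ 0.5746 -0.1338  0.0144] h -0.1598 F [-0.9 -0.3 -1.7] w 0.0498
 twist -0.01 | units x y z [ 0.39 -0.16 -0.  ] tilt [-2.e-04  0.e+00 -1.e+00]
```

Call:
play_rows(steps=[-1,0,-0.04,0,0,-1,0,-0.04,0,0,-1,0,-0.04,0,0,-1,0,-0.04,0,0,-1,0,0,0,0,-1,0,0,0,0,-1,0.06,0,0,0,-1,0.06,0,0,0,-1,0.06,0,0,0,-1,0.06,0,0,0])

```text
time: 14.25
position: [0.5765, -0.1302, 0.0139]
tool_rot: [0.997, -0.079, -0.007, 0.0]
ft_force: [-11.8, -6.9, 5.7]
grip_width: 0.0497
grip_force: 8.0
```

Run:
```python
from h import *
go(*at("b",.0485,.050),.0145,F["b"][1])
```

```text
t 14.25 p [ 0.5765 -0.1302  0.0139] h -0.1573 F [-11.8  -6.9   5.7] w 0.0497
 twist 0.02 | units x y z [ 0.34 -0.03 -0.02] tilt [-0.0134  0.0011 -0.9999]
```

Run:
```python
from h import *
from rig import robot
b=cv2.resize(robot.camera("wrist")["image"][60:420,120:520,::-1],(660,594),interpolation=cv2.INTER_CUBIC)
cv2.imwrite("pics/m2.png",b)
o=robot.get_obs();print(o["ft_force"],o["moment"])
```

```text
[-9.23698224 -6.06077417  2.84903404] [-1.17215715  1.73509382 -0.13164261]
```

View pics/m2.png

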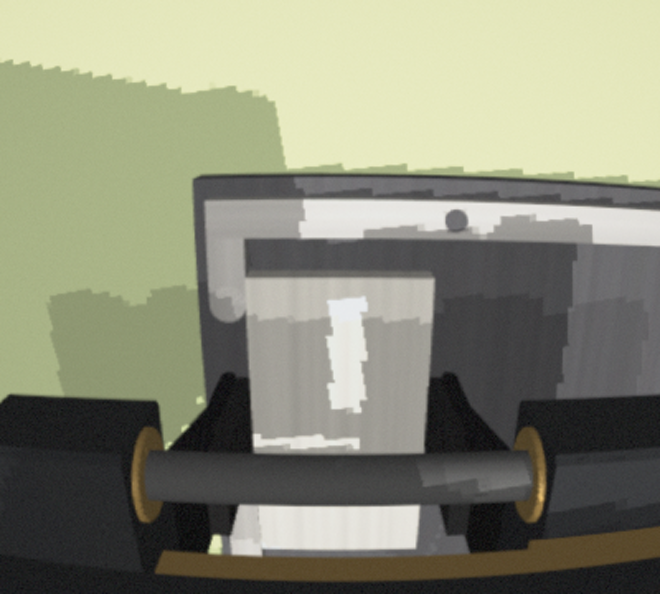

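The plate's left edge (about x=248) is flush with the long fence. A gap of about 8 mm remains to the end fence (rows 240 to 272), so it is jamming on friction. I'll ease off the long fence and the deck a little, then push along x again.

Call:
play_rows(steps=[-1,0,0.06,-0.03,0,-1,0,0.02,0,0,-1,0,0,0,0,-1,0,0,0,0,-1,0,0,0,0,-1,0,0,0,0,-1,0,0,0,0,-1,0,0,0,0,-1,0,0,0,0,-1,0,0,0,0])

```text
time: 15.3
position: [0.5823, -0.1322, 0.0152]
tool_rot: [0.997, -0.08, -0.0, -0.0]
ft_force: [-0.4, -0.3, -2.8]
grip_width: 0.0497
grip_force: 8.0
```

Run:
```python
from h import *
go(*at("b",.0485,.050),.0145,F["b"][1])
```

```text
t 15.3 p [ 0.5823 -0.1322  0.0152] h -0.1592 F [-0.4 -0.3 -2.8] w 0.0497
 twist -0.0 | units x y z [ 0.14 -0.07  0.02] tilt [-0. -0. -1.]
```

Call:
play_rows(steps=[-1,0.04,0,0,0,-1,0.04,0,0,0,-1,0.04,0,0,0,-1,0.03,0,0,0,-1,0,0,0,0,-1,0,0,0,0,-1,0,0,0,0,-1,0,0,0,0,-1,0,0,0,0,-1,0,0,0,0])

```text
time: 16.3
position: [0.5866, -0.1329, 0.0152]
tool_rot: [0.997, -0.08, -0.0, -0.0]
ft_force: [-0.4, 0.0, -1.2]
grip_width: 0.0499
grip_force: 8.0
```

Run:
```python
from h import *
go(*at("b",.0485,.050),.0145,F["b"][1])
```

```text
t 16.3 p [ 0.5866 -0.1329  0.0152] h -0.1592 F [-0.4  0.  -1.2] w 0.0499
 twist -0.0 | units x y z [-0.   -0.07  0.02] tilt [-3.e-04 -0.e+00 -1.e+00]
```

Call:
play_rows(steps=[-1,0.03,0,0,0,-1,0.03,0,0,0,-1,0.03,0,0,0,-1,0,0,0,0,-1,0,0,0,0,-1,0,0,0,0,-1,0,0,0,0,-1,0,0,0,0,-1,0,0,0,0,-1,0,0,0,0])

```text
time: 17.3
position: [0.5868, -0.1328, 0.0148]
tool_rot: [0.997, -0.079, -0.003, -0.001]
ft_force: [-5.9, -1.4, 2.0]
grip_width: 0.0499
grip_force: 8.0
```

Run:
```python
from h import *
go(*at("b",.0485,.050),.0145,F["b"][1])
```

```text
t 17.3 p [ 0.5868 -0.1328  0.0148] h -0.1588 F [-5.9 -1.4  2. ] w 0.0499
 twist 0.0 | units x y z [-0.01 -0.06  0.01] tilt [-5.8e-03 -6.0e-04 -1.0e+00]
```

End fence contact made. Now I'll take off most of the x preload and go back to the long fence.

Call:
play_rows(steps=[-1,-0.06,0,0,0,-1,0,-0.03,0,0,-1,0,-0.03,0,0,-1,0,-0.03,0,0,-1,0,-0.03,0,0,-1,0,0,0,0,-1,0,0,0,0,-1,0,0,0,0,-1,0,0,0,0,-1,0,0,0,0])

```text
time: 18.3
position: [0.587, -0.1319, 0.015]
tool_rot: [0.997, -0.079, -0.001, 0.002]
ft_force: [-7.0, -8.4, -0.9]
grip_width: 0.0498
grip_force: 8.0
```

Run:
```python
from h import *
from rig import robot
go(*at("b",.0485,.050),.0145,F["b"][1])
cv2.imwrite("pics/m3.png",cv2.resize(robot.camera("wrist")["image"][120:420,200:440,::-1],(480,600),interpolation=cv2.INTER_CUBIC))
```

```text
t 18.3 p [ 0.587  -0.1319  0.015 ] h -0.1581 F [-7.  -8.4 -0.9] w 0.0498
 twist 0.01 | units x y z [-0.01 -0.03  0.02] tilt [-0.0021  0.0032 -1.    ]
```

View pics/m3.png

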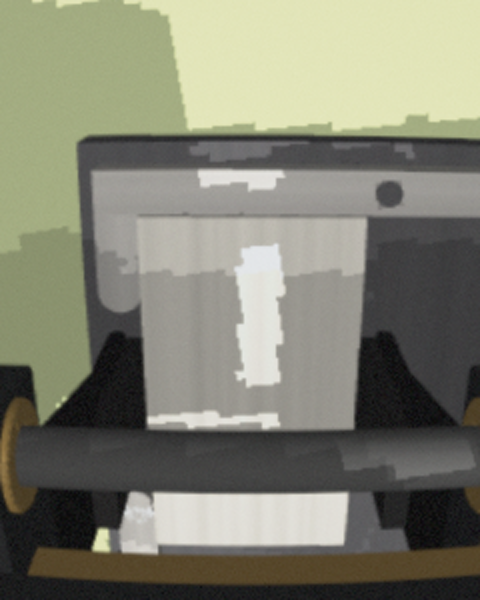

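The plate sits flush: its top-left corner (137,215) meets the fence corner, and its front edge runs parallel along the fence face. It is at rest with contact on both fences. Next I grip harder, ease the preload and lift.

Call:
play_rows(steps=[-1,0,0,0,0,-1,0,0,0,0,-1,0,0,0,0,-1,-0.03,0.06,0,0,-1,0,0,-0.3,0,-1,0,0,-0.8,0,-1,0,0,-1,0,-1,0,0,-1,0,-1,0,0,-1,0,-1,0,0,-1,0], grip_force=30)

```text
time: 19.35
position: [0.5888, -0.1307, 0.1709]
tool_rot: [0.997, -0.079, 0.002, 0.0]
ft_force: [0.0, 0.7, -0.6]
grip_width: 0.0498
grip_force: 30.0
```

Run:
```python
from h import *
dv=w(d["top"],[(223.4,223),(217.8,267.8)],.046);print("div",(dv-F["t"][0])@F["t"][2])
go(*at("t",.0037,-.050),.2,F["t"][1])
```

```text
div [[ 0.04801102 -0.0011481 ]
 [-0.05079892 -0.00258381]]
t 19.35 p [ 0.5888 -0.1307  0.1709] h -0.1588 F [ 0.   0.7 -0.6] w 0.0498
 twist -0.4 | units x y z [ -4.14 -10.54  -0.97] tilt [ 4.7e-03 -3.0e-04 -1.0e+00]
```

Call:
play_rows(steps=[-1,0,0,-0.6,-0.4,-1,-0.3,-0.8,-0.4,0,-1,-0.4,-1,0,0,-1,-0.4,-1,0,0,-1,-0.4,-1,0,0,-1,-0.4,-1,0,0,-1,-0.4,-1,0,0,-1,-0.4,-1,0,0,-1,-0.4,-1,0,0,-1,-0.4,-1,0,0])

```text
time: 20.35
position: [0.5152, 0.1458, 0.1997]
tool_rot: [0.998, -0.059, 0.002, -0.001]
ft_force: [0.3, 0.3, -1.7]
grip_width: 0.0496
grip_force: 30.0
```

Call:
play_rows(steps=[-1,-0.4,-1,0,0,-1,-0.2,-0.6,0,0,-1,0,0,0,0,-1,0,0,0,0,-1,0,0,1,0,-1,0,0,1,0,-1,0,0,1,0,-1,0,0,0.6,0,-1,0,0,0,0,-1,0,0,0,0])

```text
time: 21.35
position: [0.5031, 0.1927, 0.0906]
tool_rot: [0.998, -0.06, 0.001, -0.0]
ft_force: [0.1, 0.0, -1.4]
grip_width: 0.0491
grip_force: 30.0
```

Run:
```python
from h import *
from rig import robot
go(*at("t",.0037,-.052),.0085,F["t"][1])
a=cv2.resize(robot.camera("wrist")["image"][60:480,80:560,::-1],(400,350))
s=cv2.resize(robot.camera("side")["image"][250:370,200:340,::-1],(400,350),interpolation=cv2.INTER_CUBIC)
cv2.imwrite("pics/m4.png",np.hstack([a,s]))
```

```text
t 21.35 p [0.5031 0.1927 0.0906] h -0.1205 F [ 0.1  0.  -1.4] w 0.0491
 twist -0.02 | units x y z [-0.03 -0.11  2.74] tilt [ 1.e-03 -4.e-04 -1.e+00]
```

View pics/m4.png

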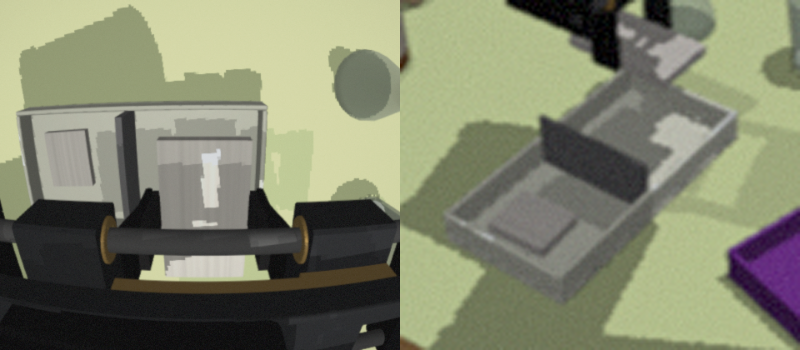

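The plate (front edge 157–252 in the wrist view) hangs level over the empty compartment, between the divider (125) and the end wall (262). Lowering it now.

Call:
play_rows(steps=[-1,0,-0.1,0,0,-1,0,0,0.5,0,-1,0,0,0.5,0,-1,0,0,0.5,0,-1,0,0,0.5,0,-1,0,0,0.3,0,-1,0,0,0.2,0,-1,0,0,0.1,0,-1,0,0,0.05,0,-1,0,0,0,0])

```text
time: 22.45
position: [0.5027, 0.1963, 0.011]
tool_rot: [0.998, -0.06, 0.0, -0.0]
ft_force: [0.5, 0.4, -0.7]
grip_width: 0.0495
grip_force: 30.0
```

Run:
```python
from h import *
go(*at("t",.0037,-.052),.0075,F["t"][1])
```

```text
t 22.45 p [0.5027 0.1963 0.011 ] h -0.1193 F [ 0.5  0.4 -0.7] w 0.0495
 twist -0.01 | units x y z [-0.01  0.01  0.12] tilt [ 6.e-04 -2.e-04 -1.e+00]
```

Call:
play_rows(steps=[-1,0,0,0.06,0,-1,0,0,0.05,0,-1,0,0,0,0,0.3,0,0,0,0,0.3,0,0,0,0,0.3,0,0,0,0,0.3,0,0,0,0,0.3,0,0,0,0,0.3,0,0,0,0,0.3,0,0,0,0])

```text
time: 23.45
position: [0.5024, 0.1962, 0.0074]
tool_rot: [0.998, -0.06, 0.0, -0.0]
ft_force: [0.3, -0.4, 0.8]
grip_width: 0.0566
grip_force: 0.0
```

Run:
```python
from h import *
go(*at("t",.0037,-.052),.0075,F["t"][1])
```

```text
t 23.45 p [0.5024 0.1962 0.0074] h -0.1193 F [ 0.3 -0.4  0.8] w 0.0566
 twist -0.01 | units x y z [ 0.  0. -0.] tilt [ 0. -0. -1.]
```

Released, with the fingers clear on both sides. Rising straight up, then a look.

Call:
play_rows(steps=[0.3,0,0,-0.2,0,0.3,0,0,-0.5,0,0.3,0,0,-1,0,0.3,0,0,-1,0,0.3,0,0,-1,0,0.3,0,0,-1,0,0.3,0,0,-1,0,0.3,0,0,-0.5,0,0.3,0,0,0,0,0.3,0,0,0,0])

```text
time: 24.45
position: [0.502, 0.1962, 0.1935]
tool_rot: [0.998, -0.06, -0.0, 0.0]
ft_force: [-0.4, 0.4, 0.1]
grip_width: 0.0564
grip_force: 0.0
```

Run:
```python
from h import *
from rig import robot
go(*at("t",.0037,-.052),.2,F["t"][1])
a=cv2.resize(robot.camera("wrist")["image"][60:480,80:560,::-1],(400,350))
s=cv2.resize(robot.camera("side")["image"][170:370,200:430,::-1],(400,350),interpolation=cv2.INTER_CUBIC)
cv2.imwrite("pics/m5.png",np.hstack([a,s]))
```

```text
t 24.45 p [0.502  0.1962 0.1935] h -0.1191 F [-0.4  0.4  0.1] w 0.0564
 twist -0.01 | units x y z [ 0.02  0.   -0.22] tilt [-0.  0. -1.]
```

View pics/m5.png

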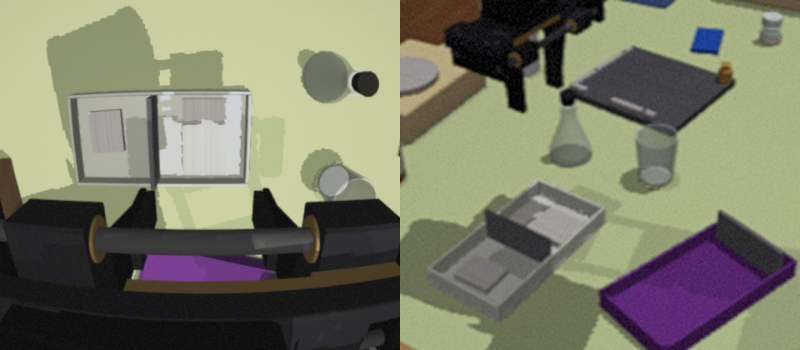

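The long plate lies flat in its compartment (wrist view, about (205,135)), between the divider (153) and the end wall (248). The short plate (107,130) looks unmoved, and the flask, beaker, jar and weight are still standing. Handing in.

```bash
python3 -c "
from rig import robot
print(robot.hand_in())"
```

```text
the job is handed in; nothing more can be done
None
```

The job is handed in at about 24.5 s of the 64 s: the long plate was slid flush into the board's corner, then laid flat in the tray's widened compartment, and the final pictures show the short plate in place and the flask, beaker, jar and weight still standing; the hand-in returned no verdict.

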